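# Let the worn roller into the scrap bin, then shut the lid softly

## Task

A worn steel roller waits on the chute of the scrap bin, held back by the closed lid. Press the bin's lever down with the fingertips until the lid stands fully open and keep it there until the roller has rolled in by itself, then ease the lever up so that the lid comes down gently without slamming, and finish with the lid shut and the hand away. Work the lid by its lever alone, do not touch the lid itself or the roller, and leave undisturbed the other things on the bench.

Things in the scene. Friction and masses are not known exactly. Their poses are not given: they have to be found in the camera images.
- bin: the scrap bin: square grey sheet-metal box fixed to the bench, 200 x 200 mm, 150 mm high, 4 mm walls. Origin: centre of its underside; -x is its front (towards the robot, yaw up to 0.3 rad), +y its left, z up. On its +y side a steel chute, 68 mm wide (bin x -54 to +14 mm), 110 mm long, slopes down to the rim; along its -y side runs the lever
- lid (a joint): angle of the steel lid, rad: 0 shut, 1.08 fully open. A 204 mm square cap, 32 mm high, about 0.5 kg, hinged at the bin's back (+x) rim, 150 mm up; its front swings up and back. Linked to the lever, it turns 3 times as far and fast. No spring or brake: let go, it falls and slams. A pad speed of 0.05 m/s gives 0.8 rad/s at the lid, which is gentle; over 2 rad/s near shut is a slam
- lid_edge (a point): middle of the top front edge of the lid, 200 mm from the hinge, 182 mm above the bench when shut
- lever (a joint): angle of the lever, rad: 0 up (lid shut), 0.36 pressed to its stop (lid fully open). A flat steel bar on edge along the bin's -y side, 16 mm high, 6 mm thick, sticking out 115 mm in front of the bin. It needs 3 to 10 N at the pad, less as the lid rises; the stop is hard, so the force leaps there; the lid's weight pushes it back up
- pad_top (a point): centre of the top of the lever's pad, the plate at its front end to press on: 50 mm (bin x) x 70 mm (bin y), 8 mm thick. Lever up: 190 mm in front of the bin's centre, 85 mm to its -y side, 152 mm above the bench; at the stop: 68 mm lower, 17 mm nearer the bin, tilted 0.36 rad, front edge down. x axis: along the lever to the bin's back; z: normal of the face
- lever_pivot (a point): point on the lever's hinge axis (parallel to bin y) in line with the pad's centre: 138 mm above the bench; the pad's top centre lies 190 mm in front of it and 14 mm higher when the lever is up
- roller_center (a point): centre of the worn steel roller, a cylinder 26 mm in diameter and 50 mm long, about 170 g, lying on the chute with its axis along bin x, against the lid's +y side; it rolls into the bin by itself once the lid is up by about 0.3 rad
- roller: the same roller; origin at a point of its surface, the underside at the start
- spray_bottle: white spray bottle with a trigger head, 74 mm wide, 236 mm high, standing on the -y side of the bin; origin: centre of its underside
- grease_jar: amber jar with steel cap, 60 mm wide, 55 mm high, right of the lever's pad (bin -y); origin: centre of its underside
- mug: white mug, 76 mm wide, 85 mm high, in front of the bin's +y half; origin: centre of its underside
- bearing: steel bearing ring lying flat, 52 mm outside, 15 mm high, in front of the bin left of the pad; origin: centre of its underside
- pliers: pliers with red grips, 190 mm long, lying to the left (+y); origin: below the middle of the grips, on the bench
- screwdriver: red-handled screwdriver lying at the right (-y); origin: centre of its underside
Things that resemble listed ones, but are neither listed nor needed, are in the scene too. Leave any black or brown look-alike of the roller alone.

How it is judged:
On the way, in this order (a step that is already met when the one before it is completed fails the run):
1. the lid is held fully open by the lever and the roller has rolled into the bin (value of joint lid above 0.9 rad and x of roller_center in the frame of bin between -0.098 and 0.098 m and y of roller_center in the frame of bin between -0.098 and 0.098 m and z of roller_center in the frame of bin below 0.08 m), for 0.3 s.
2. the lid is shut again (value of joint lid below 0.03 rad and value of joint lever below 0.02 rad), for 0.2 s.
At the end, for the whole second after the job is handed in: the lid is shut (within 0.03 rad) and at rest, the lever is up, and the roller lies at rest inside the bin (all of step 2 and x of roller_center in the frame of bin between -0.098 and 0.098 m and y of roller_center in the frame of bin between -0.098 and 0.098 m and z of roller_center in the frame of bin below 0.08 m and velocity of joint lid between -0.05 and 0.05 rad/s and linear speed of roller below 0.05 m/s); the robot touches nothing.
It fails at once if the lid slams: nearly shut (below 0.3 rad) it is falling faster than 2 rad/s (value of joint lid below 0.3 rad and velocity of joint lid below -2 rad/s).
It fails at once if the robot touches the lid itself (contact force between any of the fingers, the arm and lid above 1 N).
It fails at once if the robot touches the roller (contact force between any of the fingers, the arm and roller above 0.5 N).
It fails at once if the roller is lifted (height (world z) of roller_center above 0.23 m).
It fails at once if another thing on the bench is shifted by more than 30 mm, lifted or tipped (distance of any of spray_bottle, grease_jar, mug, bearing, pliers, screwdriver from where it was at the start of the episode above 0.03 m or angle between any of spray_bottle, grease_jar, mug, bearing, pliers, screwdriver's own z axis and vertical above 0.4 rad).
It also fails if it takes over 43 s, if anything falls off the work surface, if the arm or the gripper's body presses on something with over 40 N, if the wrist force passes 120 N, or if a joint passes its speed limit or range.

## Robot

A 7-joint arm with a two-finger parallel gripper is mounted at the origin on the work surface. World frame = base frame: x ahead of the robot, y to its left, z up, the work surface at z = 0. Lengths are in m, angles in rad, forces in N, time in s.
With the tool pointing down it reaches from about 0.4 to 0.9 m from the base axis. Payload 5.6 kg.
Tool frame: the origin (TCP) lies between the finger pads; the fingertips stand 22 mm ahead of it and the grasp point (between the pads) lies 3 mm ahead of it; z points along the fingers, y is the line along which they close (so a half turn about z gives the same grasp; the last joint's range is limited). The gripper opens to 92 mm and grips with 3 to 60 N. Pads are 20 mm wide; open, the fingers measure 128 mm over their backs; the gripper's body (75 mm by 189 mm) begins 69 mm behind the grasp point.
Start: joints at [-1.223, 0.468, -0.012, 1.603, 0.006, 1.071, -0.056], TCP at [0.248, 0.601, 0.237] pointing down, gripper open.
Joint ranges: [-2.53, 2.53], [-0.31, 2.02], [-1.57, 1.55], [0.28, 2.44], [-1.29, 4.43], [0.15, 1.84], [-2.92, 2.92]. Speed limits (rad/s): [2.57, 2.57, 3.14, 3.14, 3.14, 3.14, 3.14].

## Interface

Orientations are given as a unit quaternion [x, y, z, w].
In Python, from station import r, cams, finish_job gives the robot as it stands.
- The arm moves only by the tool carry_out, never from a script. Its argument "rows" is a list that holds one entry, the list of rows, each a list of 7 numbers: the shift along the tool's x, y, z in units of 40 mm (1.0 is 40 mm), then the turn, a rotation vector about the tool's x, y, z in units of 6 degrees (1.0 is 6 degrees), then the closure, from 0 (fully open) to 1 (shut). A call has 1 to 8 rows; each row is the pose to reach, as a shift and turn from the pose commanded when the call began, along the tool's axes at that moment; what a row does not reach only later rows make up. A row lasts 1/12 s, in which the tool goes at most 41.7 mm and 7.16 degrees, less where a joint would pass 70% of its speed; a pose out of reach is approached as far as the arm can. A call with a gripper value outside its range is refused whole. The fingers move at their own pace and stop on an object; "force" is the grip in N (left out, the last holds). Time passes only in rows, so rows that repeat a pose let the fingers close. It gives the time, the measured TCP pose, the force, the opening and the grip force at its end, in the units of the state.
- r.get_state(): the state, without advancing time (a new reading comes with each control period).
- cams.read_camera(name): name is "scene" or "side" or "wrist"; returns (picture, depth): 400x640x3 uint8, red, green, blue; 400x640 float32, m along the optical axis (not along the pixel's ray), 0 where there is no reading.
- cams.camera_model(name): a dict with "camera_matrix" (3x3 intrinsics, pixels), "T" (4x4, takes a point from camera to world coordinates). Camera axes: x right, y down, z forward; pixel columns grow to the right and rows downward; lengths in m; the calibration is good to about 2 mm. A picture is of the moment at which its call begins: read the wrist's pose just before it. camera_model takes no time and is no camera call; for the wrist camera it gives the pose at the moment of the call.
- finish_job(): hands the job in; it is judged then, once.
The state is a dict: "time_s": time; "q": joint angles; "joint_vel": joint speeds; "joint_efforts": joint torques, N m; "tool_pos": TCP position; "ee_rot": TCP orientation; "wrist_force": force on the tool from outside, world axes, zero at the start; "torque": the same for the moment, N m; "width": opening from 0.0 (shut) to 1.0 (fully open); "gripper_force": force on a finger pad.
Only numpy, scipy, OpenCV 4.12 (cv2) and the standard library are available. Lean on these libraries where they do the work, as an engineer would, in place of code of your own. Each camera call takes 0.05 s, during which the arm holds its last target. There are 200 camera calls.

## Working session

There is one attempt and no reset: what is moved stays moved. The work goes in short steps, Python scripts to look and compute and a tool call to move; the robot and the scene stay as the last step left them, time stands still between calls to the robot, and variables do not carry over. Pictures are saved under pics/ and viewed, at most 10 in all, crops included, and the job is handed in when it is done.

Besides the shell and the picture viewer there is one more tool, called after "Emit:" as name(argument=value, ...) on one line, values as JSON. carry_out: Moves the arm, as the interface text tells. Its arguments: {"type":"object","properties":{"rows":{"type":"array"},"force":{"type":"number"}},"required":["rows"]}

```bash
mkdir -p pics; ls; python3 - <<'E'
from station import r,cams
import cv2,numpy as np
for n in("scene","side"):
    p,d=cams.read_camera(n); m=cams.camera_model(n)
    cv2.imwrite(f"pics/{n}0.png",p[:,:,::-1]); np.savez(f"{n}0.npz",p=p,d=d,K=m["camera_matrix"],T=m["T"])
s=r.get_state(); print({k:np.round(v,3) for k,v in s.items()})
E
```

```text
pics
{'time_s': np.float64(0.1), 'q': array([-1.223,  0.468, -0.012,  1.604,  0.006,  1.071, -0.056]), 'joint_vel': array([ 0.002, -0.   , -0.001, -0.003,  0.   , -0.   ,  0.001]), 'joint_efforts': array([ 1.0000e-03, -5.2165e+01, -1.3000e-02, -2.4437e+01, -5.7000e-02,
        1.4000e-02,  0.0000e+00]), 'tool_pos': array([0.247, 0.601, 0.236]), 'ee_rot': array([ 0.194,  0.981, -0.001, -0.   ]), 'wrist_force': array([ 0.514,  0.05 , -0.12 ]), 'torque': array([-0.005, -0.042,  0.052]), 'gripper_force': np.float64(0.0), 'width': np.float64(1.001)}
```

View pics/scene0.png

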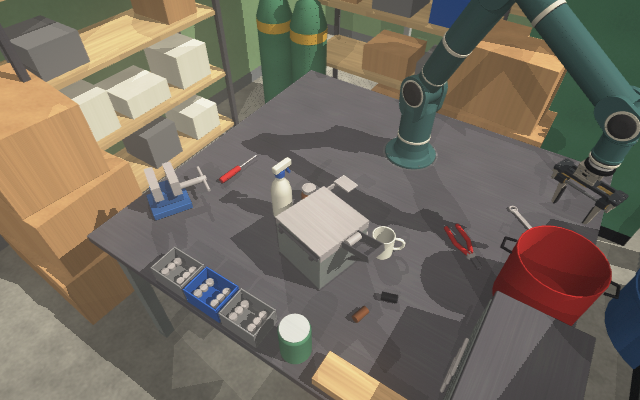

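View pics/side0.png

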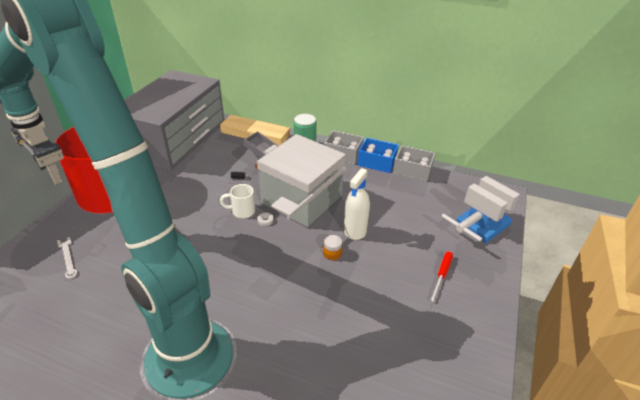

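The scene view shows the lid (320,215), the pad (346,184), the steel roller on the chute (352,239), the mug (384,242), the bottle (282,190) and the jar (308,190). In the side view the pad is at (287,207), the bearing at (265,219) and the jar at (333,248). Things that could be mistaken:
- **Pad:** the light plate in scene (346,184), against the bearing ring in side (265,219).
- **Roller:** steel at (352,239), against the black one (389,297) and the brown one (361,314).

I choose the plate on the lever, and check it in one close crop.

```bash
cat > h.py <<'E'
import numpy as np
def cloud(n):
    z=np.load(n); d=z["d"]; K=z["K"]; T=z["T"]
    v,u=np.mgrid[:400,:640]
    P=np.stack([(u-K[0,2])/K[0,0]*d,(v-K[1,2])/K[1,1]*d,d],-1)
    P=P@T[:3,:3].T+T[:3,3]; P[d==0]=np.nan
    return P,z["p"]
E
python3 - <<'E'
from h import *
import cv2
a,pa=cloud("scene0.npz"); b,pb=cloud("side0.npz")
c1=cv2.resize(pa[150:270,260:420],None,fx=5,fy=5,interpolation=2)[:, :,::-1]
c2=cv2.resize(pb[130:270,210:390],None,fx=4,fy=4,interpolation=2)[:,:,::-1]
c1=cv2.resize(c1,(800,600));cv2.imwrite("pics/c2.png",c2);cv2.imwrite("pics/c1.png",c1)
for n,P,(u0,v0,u1,v1) in(("scene",a,(265,170,375,260)),("side",b,(245,130,360,225))):
    Q=P[v0:v1,u0:u1].reshape(-1,3)
    L=Q[(abs(Q[:,2]-.182)<.006)]
    # keep main cluster
    m=np.median(L,0);L=L[np.linalg.norm(L[:,:2]-m[:2],axis=1)<.16]
    rect=cv2.minAreaRect(L[:,:2].astype(np.float32)); print(n,"lid",len(L),rect,np.median(L[:,2]))
for n,P,(u0,v0,u1,v1) in(("scene",a,(332,172,362,196)),("side",b,(270,195,302,220))):
    Q=P[v0:v1,u0:u1].reshape(-1,3)
    L=Q[(abs(Q[:,2]-.152)<.008)]
    print(n,"pad",len(L),L.mean(0),cv2.minAreaRect(L[:,:2].astype(np.float32)))
for n,P,u,v in(("jar",b,333,240),("bottle",b,357,215),("mug",b,242,190),("bearing",b,265,217),("mug",a,384,235),("roller",a,352,238),("jar",a,308,188)):
    print(n,np.round(P[v,u],3))
E
```

```text
scene lid 3607 ((0.6706302165985107, 0.011474058032035828), (0.2761060297489166, 0.2074146419763565), 75.63555908203125) 0.18241251573733486
side lid 2508 ((0.6694592237472534, 0.0038167983293533325), (0.2658742666244507, 0.21060426533222198), 75.64170837402344) 0.18380958328420832
scene pad 232 [ 0.4609172  -0.05653407  0.15202411] ((0.46253201365470886, -0.0582936555147171), (0.07318408042192459, 0.06082459166646004), 80.01517486572266)
side pad 311 [ 0.4549115  -0.06047611  0.15320915] ((0.4629291594028473, -0.059661440551280975), (0.07150325179100037, 0.06730962544679642), 79.01087188720703)
jar [ 0.466 -0.207  0.057]
bottle [ 0.551 -0.251  0.102]
mug [0.567 0.156 0.062]
bearing [0.533 0.056 0.003]
mug [0.505 0.13  0.045]
roller [0.678 0.095 0.183]
jar [ 0.469 -0.207  0.054]
```

View pics/c2.png

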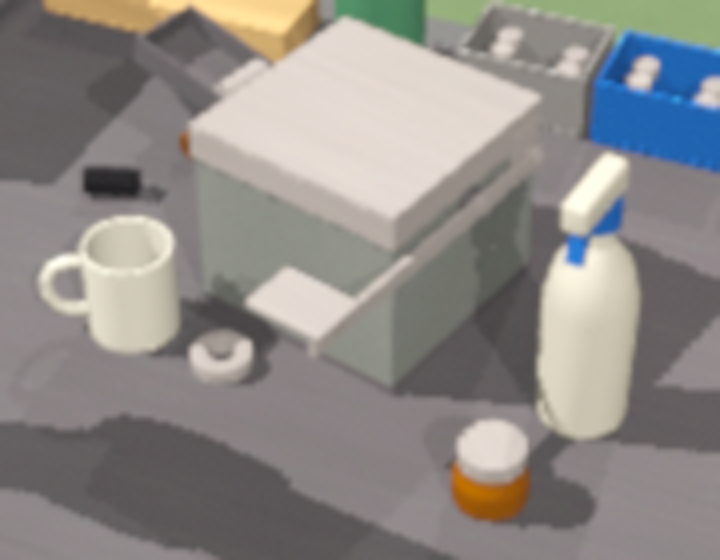

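The crop confirms it: the pad is the flat plate at about (305,307), on the lever bar that runs back along the bin's right side. The bearing ring (221,357) lies separately on the bench. Next I refine the bin pose and work out the approach.

```bash
cat >> h.py <<'E'
from scipy.spatial.transform import Rotation as R
yaw=-0.2506; B=R.from_euler('z',yaw).as_matrix()
pad=np.array([.461,-.058,.152])
def tip_pose(phi,gap=0,dx=0):
    """TCP pose with fingertips on the pad centre at lever angle phi (tool x = -bin x)"""
    piv=pad-B@[-.19,0,.014]
    L=B@R.from_euler('y',-phi).as_matrix()   # front edge down
    tip=piv+L@np.array([-.19+dx,0,.014+gap])
    Rt=L@np.diag([-1,1,-1.])
    return tip-Rt[:,2]*.022,Rt
def delta(p,Rt,s):
    R0=R.from_quat(s["ee_rot"]).as_matrix()
    return np.round(np.r_[R0.T@(p-s["tool_pos"])/.04, R.from_matrix(R0.T@Rt).as_rotvec(degrees=True)/6],2)
E
python3 - <<'E'
from h import *
from station import r
for n,(u0,v0,u1,v1) in(("scene0.npz",(265,170,375,260)),("side0.npz",(245,130,360,225))):
    Q=cloud(n)[0][v0:v1,u0:u1].reshape(-1,3); L=Q[abs(Q[:,2]-.182)<.006]@B
    print(n,"lid x",np.percentile(L[:,0],[.5,99.5]),"y",np.percentile(L[:,1],[.5,99.5]),"hist y",np.histogram(L[:,1],bins=np.arange(.0,.32,.02)))
    print("lid x centre*", )
print("pad in B", pad@B)
s=r.get_state(); print(delta(*tip_pose(0,.04),s), tip_pose(0,.04)[0],tip_pose(.36)[0])
E
```

```text
scene0.npz lid x [0.54627631 0.74949408] y [-0.07768503  0.33249893] hist y (array([  0,   5, 274, 301, 306, 318, 320, 338, 341, 343, 351, 377, 207,
        76,  34]), array([0.  , 0.02, 0.04, 0.06, 0.08, 0.1 , 0.12, 0.14, 0.16, 0.18, 0.2 ,
       0.22, 0.24, 0.26, 0.28, 0.3 ]))
lid x centre*
side0.npz lid x [0.54366131 0.74938332] y [-0.09272748  0.34557176] hist y (array([  0,  22, 295, 239, 239, 234, 231, 231, 224, 217, 210, 204, 102,
        36,  25]), array([0.  , 0.02, 0.04, 0.06, 0.08, 0.1 , 0.12, 0.14, 0.16, 0.18, 0.2 ,
       0.22, 0.24, 0.26, 0.28, 0.3 ]))
lid x centre*
pad in B [0.46098326 0.05813291 0.152     ]
[-1.121e+01 -1.319e+01  5.700e-01 -1.000e-02 -0.000e+00 -1.340e+00] [ 0.461 -0.058  0.214] [ 0.46051342 -0.05787544  0.10476018]
```

Emit:
carry_out(rows=[[[-0.3,-0.4,-0.2,0,0,0,1],[-0.8,-1,-0.4,0,0,0,1],[-1.4,-1.7,-0.5,0,0,0,1],[-2,-2.4,-0.5,0,0,0,1],[-2.6,-3.1,-0.5,0,0,0,1],[-3.2,-3.8,-0.5,0,0,0,1],[-3.8,-4.5,-0.5,0,0,0,1],[-4.4,-5.2,-0.5,0,0,0,1]]], force=20)

```text
time_s: 0.77
tool_pos: [0.3312, 0.3397, 0.2564]
ee_rot: [0.194, 0.981, -0.0, -0.0]
wrist_force: [1.1, -0.3, 0.5]
width: 0.445
gripper_force: 0.0
```

Emit:
carry_out(rows=[[[-0.6,-0.7,0,0,0,0,1],[-1.2,-1.4,0,0,0,0,1],[-1.8,-2.1,0,0,0,0,1],[-2.4,-2.8,0,0,0,0,1],[-3,-3.5,0,0,0,0,1],[-3.6,-4.2,0,0,0,0,1],[-4.2,-4.9,0,0,0,0,1],[-4.6,-5.4,0,0,0,0,1]]])

```text
time_s: 1.43
tool_pos: [0.4193, 0.0686, 0.2567]
ee_rot: [0.196, 0.981, -0.0, 0.0]
wrist_force: [0.2, 0.9, 0.3]
width: 0.002
gripper_force: 0.0
```

```bash
sed -i 's/\.461,-\.058,\.152/.458,-.0573,.152/' h.py; python3 - <<'E'
from h import *
from station import r
s=r.get_state(); print(s["time_s"],s["tool_pos"],s["ee_rot"],s["q"],s["wrist_force"],s["width"]); print(delta(*tip_pose(0,.03),s))
E
```

```text
1.4333 [0.41932743 0.0685603  0.25666304] [ 1.95555520e-01  9.80692603e-01 -1.17605893e-04  2.07188907e-04] [-0.57361204  0.04232246  0.34550996  2.11798168 -0.01675093  0.98357116
  0.95803864] [0.15861788 0.8572689  0.28930256] 0.002382955248005627
[-2.1  -2.53  1.32 -0.    0.   -1.37]
```

Emit:
carry_out(rows=[[[-0.6,-0.7,0,0,0,-0.4,1],[-1.2,-1.4,0,0,0,-0.8,1],[-1.7,-2,0,0,0,-1.2,1],[-2.1,-2.5,0.2,0,0,-1.37,1],[-2.1,-2.5,0.5,0,0,-1.37,1],[-2.1,-2.5,0.9,0,0,-1.37,1],[-2.1,-2.5,1.2,0,0,-1.37,1],[-2.1,-2.5,1.3,0,0,-1.37,1]]])

```text
time_s: 2.1
tool_pos: [0.4572, -0.0528, 0.2028]
ee_rot: [0.124, 0.992, -0.0, -0.002]
wrist_force: [-0.8, 0.3, -0.2]
width: 0.004
gripper_force: 0.0
```

```bash
python3 - <<'E'
from h import *
from station import r,cams
import cv2
p,d=cams.read_camera("side"); cv2.imwrite("pics/s1.png",cv2.resize(p[130:270,210:390],None,fx=4,fy=4)[:,:,::-1])
s=r.get_state(); print(s["time_s"],s["tool_pos"],s["q"],s["wrist_force"])
for ph in (0,.1,.2,.3,.36,.37): print(ph,delta(*tip_pose(ph),s))
E
```

```text
2.15 [ 0.45728234 -0.05267911  0.20295895] [-0.37398334  0.19356839  0.46838361  2.10653968 -0.11306756  0.86841332
  1.48349732] [ 0.06246293 -0.01256024 -0.45774868]
0 [-0.05 -0.11  0.72 -0.01 -0.03  0.03]
0.1 [ 0.02 -0.11  1.2  -0.01 -0.99  0.03]
0.2 [ 0.03 -0.11  1.69 -0.01 -1.94  0.03]
0.3 [ 0.   -0.1   2.17 -0.01 -2.9   0.03]
0.36 [-0.04 -0.1   2.45 -0.01 -3.47  0.03]
0.37 [-0.05 -0.1   2.5  -0.01 -3.56  0.03]
```

View pics/s1.png

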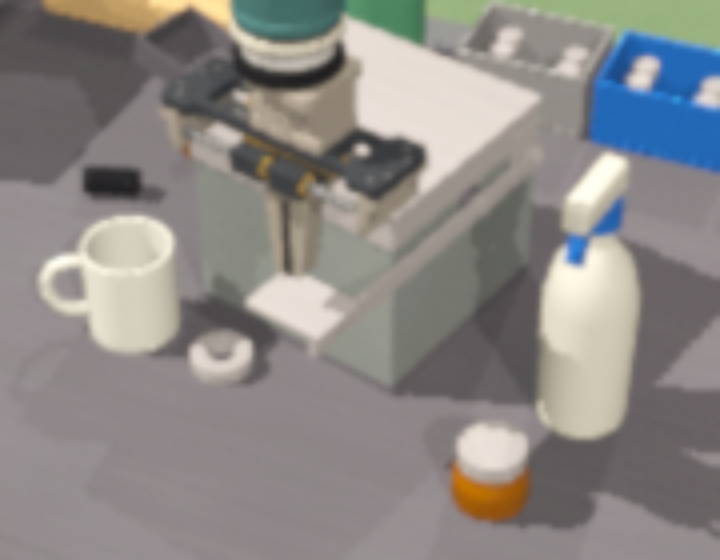

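The closed fingertips hover just above the pad (about 290,275 in the crop), nothing else touched. Going to contact, then along the lever's arc.

Emit:
carry_out(rows=[[[-0.02,-0.05,0.2,0,0,0,1],[-0.05,-0.1,0.4,0,0,0,1],[-0.05,-0.1,0.55,0,0,0,1],[-0.05,-0.1,0.65,0,0,0,1],[-0.05,-0.1,0.75,0,0,0,1],[-0.03,-0.1,0.85,0,-0.2,0,1],[0,-0.1,1,0,-0.5,0,1],[0.02,-0.1,1.2,0,-0.95,0,1]]])

```text
time_s: 2.82
tool_pos: [0.4572, -0.0564, 0.1572]
ee_rot: [0.123, 0.991, -0.006, 0.05]
wrist_force: [-4.7, -0.2, 8.2]
width: 0.004
gripper_force: 4.3
```

```bash
python3 - <<'E'
from h import *
from station import r,cams
s=r.get_state(); print(s["time_s"],s["tool_pos"],s["q"],s["wrist_force"],s["torque"])
for ph in (.1,.15,.2,.25,.3,.36,.37): print(ph,delta(*tip_pose(ph),s))
E
```

```text
2.8167 [ 0.45721177 -0.05643648  0.15724058] [-0.37102573  0.22045972  0.45948667  2.21482878 -0.13602656  0.63300046
  1.50301763] [-4.6658409  -0.17817879  8.17240536] [-0.11622     0.7314758  -0.01225299]
0.1 [ 0.05 -0.02  0.06  0.01  0.01  0.03]
0.15 [ 0.09 -0.02  0.29  0.01 -0.47  0.03]
0.2 [ 0.11 -0.02  0.53  0.01 -0.95  0.03]
0.25 [ 0.13 -0.02  0.78  0.01 -1.42  0.03]
0.3 [ 0.13 -0.02  1.02  0.01 -1.9   0.03]
0.36 [ 0.12 -0.02  1.31  0.01 -2.47  0.03]
0.37 [ 0.12 -0.02  1.35  0.01 -2.57  0.03]
```

Emit:
carry_out(rows=[[[0.02,0,0.12,0,-0.25,0,1],[0.03,0,0.25,0,-0.5,0,1],[0.04,0,0.37,0,-0.75,0,1],[0.05,0,0.5,0,-1,0,1],[0.06,0,0.63,0,-1.25,0,1],[0.07,0,0.76,0,-1.5,0,1],[0.07,0,0.88,0,-1.75,0,1],[0.07,0,1,0,-2,0,1]]])

```text
time_s: 3.48
tool_pos: [0.4573, -0.0565, 0.1163]
ee_rot: [0.122, 0.981, -0.019, 0.153]
wrist_force: [-2.8, 0.6, 2.9]
width: 0.008
gripper_force: 2.0
```

```bash
python3 - <<'E'
from h import *
from station import r,cams
s=r.get_state(); print(s["time_s"],s["tool_pos"],s["q"],s["wrist_force"],s["torque"])
for ph in (.3,.33,.36,.38): print(ph,delta(*tip_pose(ph),s))
E
```

```text
3.4833 [ 0.45734886 -0.05646057  0.11630041] [-0.39451336  0.23857138  0.44173046  2.38332769 -0.13850275  0.24175837
  1.47368083] [-2.76627106  0.61496397  2.89522747] [ 0.14416435  0.70180678 -0.04625345]
0.3 [ 0.03 -0.02 -0.01  0.01  0.09  0.03]
0.33 [ 0.06 -0.02  0.13  0.01 -0.2   0.03]
0.36 [ 0.08 -0.02  0.28  0.01 -0.49  0.03]
0.38 [ 0.09 -0.02  0.37  0.01 -0.68  0.03]
```

```bash
python3 - <<'E'
from h import *
from station import r
s=r.get_state()
for ph in (.3,.32,.34,.35,.36):
    p,Rt=tip_pose(ph); tip=p+Rt[:,2]*.022
    _,R2=tip_pose(.28); print(ph,delta(tip-R2[:,2]*.022,R2,s))
E
```

```text
0.3 [ 0.02 -0.02 -0.01  0.01  0.28  0.03]
0.32 [ 0.03 -0.02  0.09  0.01  0.28  0.03]
0.34 [ 0.03 -0.02  0.18  0.01  0.28  0.03]
0.35 [ 0.03 -0.02  0.23  0.01  0.28  0.03]
0.36 [ 0.04 -0.02  0.28  0.01  0.28  0.03]
```

Emit:
carry_out(rows=[[[0,0,0.05,0,0.1,0,1],[0.01,0,0.1,0,0.2,0,1],[0.02,0,0.14,0,0.3,0,1],[0.02,0,0.18,0,0.3,0,1],[0.02,0,0.2,0,0.3,0,1],[0.02,0,0.2,0,0.3,0,1]]])

```text
time_s: 3.98
tool_pos: [0.4602, -0.0571, 0.1088]
ee_rot: [0.122, 0.983, -0.017, 0.138]
wrist_force: [-2.0, 1.5, 1.8]
width: 0.006
gripper_force: 1.1
```

```bash
python3 - <<'E'
from h import *
from station import r,cams
import cv2
s=r.get_state(); print(s["time_s"],s["tool_pos"],s["q"],s["wrist_force"],s["torque"])
R0=R.from_quat(s["ee_rot"]).as_matrix(); print("tip in bin-axes",(s["tool_pos"]+R0[:,2]*.022-pad)@B)
p,d=cams.read_camera("side"); m=cams.camera_model("side"); np.savez("side1.npz",p=p,d=d,K=m["camera_matrix"],T=m["T"])
q,_=cams.read_camera("scene"); cv2.imwrite("pics/o.png",cv2.hconcat([cv2.resize(x,(400,400)) for x in (q[150:300,260:410],p[80:250,210:380])])[:,:,::-1])
E
```

```text
3.9833 [ 0.46021485 -0.05712629  0.1087655 ] [-0.35318509  0.2668733   0.40721674  2.35900064 -0.16924744  0.26766873
  1.50723627] [-1.98219564  1.46656046  1.75837506] [0.2170547  0.44313348 0.02991077]
tip in bin-axes [ 0.00814791  0.00073931 -0.0643876 ]
```

View pics/o.png

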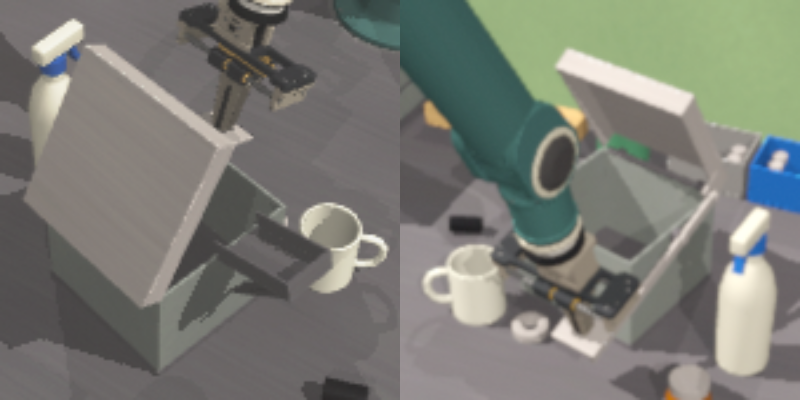

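The lid stands wide open, at upper left in both views. The chute (270,245 in the left view) is empty, so the roller has rolled in. The hand touches only the pad. I'll press a little closer to the stop and hold.

Emit:
carry_out(rows=[[[-0.03,0,0.03,0,0,0,1],[-0.05,0,0.06,0,0,0,1],[-0.05,0,0.09,0,0,0,1],[-0.05,0,0.11,0,0,0,1],[-0.05,0,0.11,0,0,0,1],[-0.05,0,0.11,0,0,0,1],[-0.05,0,0.11,0,0,0,1],[-0.05,0,0.11,0,0,0,1]]])

```text
time_s: 4.75
tool_pos: [0.4617, -0.0575, 0.1066]
ee_rot: [0.123, 0.983, -0.016, 0.137]
wrist_force: [-20.0, 3.2, 41.1]
width: 0.004
gripper_force: 23.1
```

```bash
python3 - <<'E'
from h import *
from station import r,cams
s=r.get_state(); print(s["time_s"],s["q"],s["wrist_force"])
R0=R.from_quat(s["ee_rot"]).as_matrix(); print("tip in bin-axes",(s["tool_pos"]+R0[:,2]*.022-pad)@B)
p,d=cams.read_camera("side"); m=cams.camera_model("side"); np.savez("side1.npz",p=p,d=d,K=m["camera_matrix"],T=m["T"])
# lid angle: plane of the lid's underside, seen by the side camera
P,_=cloud("side1.npz"); Q=P[80:250,210:380].reshape(-1,3)@B; c=np.array([.648,.143])
k=(Q[:,2]>.2)&(Q[:,0]-c[0]>-.05)&(Q[:,0]-c[0]<.15)&(abs(Q[:,1]-c[1])<.08); L=Q[k]
print(k.sum(),"angle",np.arctan(-np.polyfit(L[:,2],L[:,0],1)[0]**-1) if k.sum()>20 else None)
# inside bin: anything above the floor
k=(abs(Q[:,0]-c[0])<.09)&(abs(Q[:,1]-c[1])<.09)&(Q[:,2]<.1)&(Q[:,2]>-.01); print("inside",k.sum())
for ph in (.34,.3,.2,.1,.03,0): print(ph,delta(*tip_pose(ph),s))
E
```

```text
4.75 [-0.3389248   0.27415525  0.39500449  2.35526493 -0.18059094  0.26506159
  1.51914852] [-20.00836914   3.17188649  41.14665374]
tip in bin-axes [ 0.00967286  0.00079986 -0.06660129]
977 angle 0.9898420475131484
inside 151
0.34 [ 0.1  -0.02 -0.08  0.03 -0.61  0.02]
0.3 [ 0.07 -0.02 -0.27  0.03 -0.22  0.02]
0.2 [-0.03 -0.02 -0.74  0.03  0.73  0.02]
0.1 [-0.18 -0.02 -1.2   0.03  1.69  0.02]
0.03 [-0.31 -0.01 -1.52  0.03  2.35  0.02]
0 [-0.37 -0.01 -1.65  0.03  2.64  0.02]
```

The lever is at its stop (41 N), so the lid is fully open and has been held well over 0.3 s with the roller off the chute. Easing up slowly now.

Emit:
carry_out(rows=[[[0,0,-0.08,0,0.05,0,1],[0,0,-0.16,0,0.1,0,1],[0,0,-0.25,0,0.2,0,1],[0,0,-0.35,0,0.3,0,1],[-0.01,0,-0.45,0,0.4,0,1],[-0.02,0,-0.54,0,0.5,0,1],[-0.03,0,-0.63,0,0.6,0,1],[-0.04,0,-0.72,0,0.7,0,1]]])

```text
time_s: 5.47
tool_pos: [0.458, -0.0565, 0.1342]
ee_rot: [0.123, 0.987, -0.013, 0.102]
wrist_force: [1.9, -0.4, 6.0]
width: 0.005
gripper_force: 2.5
```

```bash
python3 - <<'E'
from h import *
from station import r,cams
s=r.get_state(); print(s["time_s"],s["q"],s["wrist_force"])
R0=R.from_quat(s["ee_rot"]).as_matrix(); print("tip in bin-axes",(s["tool_pos"]+R0[:,2]*.022-pad)@B)
for ph in (.2,.15,.1,.05,.03,0): print(ph,delta(*tip_pose(ph),s))
print("hover",delta(*tip_pose(0,.05),s))
E
```

```text
5.4667 [-0.37456313  0.22531888  0.44172255  2.30105932 -0.13110703  0.43625907
  1.48419203] [ 1.92895363 -0.44199656  6.02575486]
tip in bin-axes [ 0.0043007   0.00074215 -0.03929563]
0.2 [ 0.07 -0.02 -0.05  0.01  0.06  0.03]
0.15 [ 0.02 -0.02 -0.28  0.01  0.54  0.03]
0.1 [-0.05 -0.02 -0.52  0.01  1.02  0.03]
0.05 [-0.12 -0.02 -0.75  0.01  1.5   0.03]
0.03 [-0.16 -0.02 -0.84  0.01  1.69  0.03]
0 [-0.21 -0.02 -0.97  0.01  1.97  0.03]
hover [-0.47 -0.02 -2.2   0.01  1.97  0.03]
```

Emit:
carry_out(rows=[[[0,0,-0.08,0,0.15,0,1],[0.01,0,-0.16,0,0.3,0,1],[0.01,0,-0.24,0,0.45,0,1],[0,0,-0.32,0,0.6,0,1],[-0.02,0,-0.4,0,0.75,0,1],[-0.03,0,-0.48,0,0.9,0,1],[-0.05,0,-0.55,0,1.05,0,1],[-0.06,0,-0.62,0,1.2,0,1]]])

```text
time_s: 6.13
tool_pos: [0.4571, -0.0561, 0.1599]
ee_rot: [0.123, 0.991, -0.005, 0.042]
wrist_force: [4.3, -1.7, 7.9]
width: 0.003
gripper_force: 3.6
```

```bash
python3 - <<'E'
from h import *
from station import r,cams
s=r.get_state(); print(s["time_s"],s["wrist_force"])
R0=R.from_quat(s["ee_rot"]).as_matrix(); print("tip in bin-axes",(s["tool_pos"]+R0[:,2]*.022-pad)@B)
for ph in (.1,.05,0): print(ph,delta(*tip_pose(ph),s))
print("hover",delta(*tip_pose(0,.05),s))
E
```

```text
6.1333 [ 4.3293912  -1.69161897  7.90931823]
tip in bin-axes [ 0.00069868  0.00094792 -0.01402991]
0.1 [ 0.05 -0.02  0.12  0.01 -0.15  0.03]
0.05 [ 0.   -0.02 -0.11  0.01  0.33  0.03]
0 [-0.06 -0.02 -0.35  0.01  0.81  0.03]
hover [-0.16 -0.02 -1.59  0.01  0.81  0.03]
```

Emit:
carry_out(rows=[[[0,0,-0.06,0,0.12,0,1],[0,0,-0.12,0,0.24,0,1],[0,0,-0.18,0,0.36,0,1],[-0.02,0,-0.23,0,0.48,0,1],[-0.03,0,-0.28,0,0.6,0,1],[-0.04,0,-0.33,0,0.7,0,1],[-0.05,0,-0.37,0,0.8,0,1],[-0.06,0,-0.41,0,0.8,0,1]]])

```text
time_s: 6.8
tool_pos: [0.4552, -0.0559, 0.1748]
ee_rot: [0.123, 0.992, 0.0, -0.003]
wrist_force: [0.6, -0.8, -0.8]
width: 0.003
gripper_force: 0.0
```

Emit:
carry_out(rows=[[[0,0,-0.03,0,0,0,1],[0,0,-0.06,0,0,0,1],[0,0,-0.09,0,0,0,1],[0,0,-0.12,0,0,0,1],[0,0,-0.15,0,0,0,1],[0,0,-0.18,0,0,0,1],[0,0,-0.22,0,0,0,1],[0,0,-0.26,0,0,0,1]]])

```text
time_s: 7.47
tool_pos: [0.4549, -0.0559, 0.1849]
ee_rot: [0.123, 0.992, 0.0, -0.003]
wrist_force: [-0.0, -0.9, -0.0]
width: 0.002
gripper_force: 0.0
```

Contact is gone and the lever is up. Lifting the hand away (up and toward the robot), then checking.

Emit:
carry_out(rows=[[[0,0,-0.4,0,0,0,1],[0,0,-0.9,0,0,0,1],[0,0,-1.5,0,0,0,1],[0,0,-2.1,0,0,0,1],[0,0.3,-2.6,0,0,0,1],[0,0.6,-2.9,0,0,0,1],[0,0.8,-3,0,0,0,1],[0,0.8,-3,0,0,0,1]]])

```text
time_s: 8.13
tool_pos: [0.4641, -0.0233, 0.3056]
ee_rot: [0.122, 0.993, 0.001, -0.002]
wrist_force: [0.2, -0.3, -0.5]
width: 0.007
gripper_force: 0.0
```

```bash
python3 - <<'E'
from h import *
from station import r,cams
import cv2
p,d=cams.read_camera("side"); q,dq=cams.read_camera("scene"); m=cams.camera_model("scene"); np.savez("scene2.npz",p=q,d=dq,K=m["camera_matrix"],T=m["T"])
cv2.imwrite("pics/e.png",cv2.hconcat([cv2.resize(x,(400,400)) for x in (q[150:300,260:410],p[100:270,210:380])])[:,:,::-1])
Q=cloud("scene2.npz")[0][170:260,265:375].reshape(-1,3)@B; L=Q[(abs(Q[:,2]-.18)<.03)&(Q[:,0]>.56)&(Q[:,0]<.74)&(Q[:,1]>.05)&(Q[:,1]<.23)]
print("lid slope",np.polyfit(L[:,0],L[:,2],1),np.median(L[:,2])); s=r.get_state(); print(s["time_s"],s["tool_pos"],s["joint_vel"].round(3))
E
```

```text
lid slope [-0.0004505  0.1827791] 0.18245665496724273
8.2333 [ 0.46283047 -0.02512708  0.30398192] [0.011 0.007 0.012 0.01  0.001 0.001 0.001]
```

View pics/e.png

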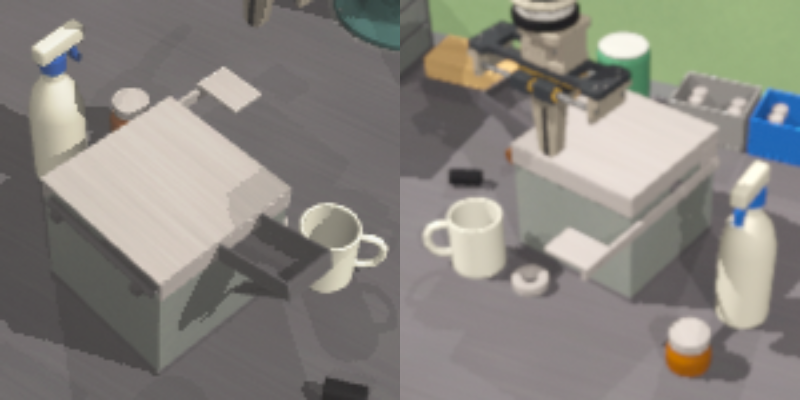

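The lid lies flat and shut (slope about 0, top at 182 mm), the chute at (275,250) is empty, the lever is up, everything else is in place, and the hand is clear.

```bash
python3 -c "
from station import finish_job
print(finish_job())"
```

```text
the job is handed in; nothing more can be done
None
```

I handed the job in at about 8.2 s: the lever reached its stop, the lid was eased shut and measured flat, the hand is clear and nothing else looked moved; the chute is empty, so the roller went into the bin, though I never saw it there directly, and no verdict came back.

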